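Set the length stop of a sawing jig

ROBOT

A 6-joint arm with a two-finger parallel gripper is mounted at the origin on a cart in front of the work surface, level with it; the furniture and walls round the work are solid. World frame = base frame: x ahead of the robot, y to its left, z up, the work surface at z = 0. Lengths are in mm, angles in degrees, forces in N, time in s.
With the tool pointing down it reaches from about 300 to 850 mm from the base axis. Payload 4.2 kg.
Tool frame: the origin (TCP) lies midway between the tips of the shut fingers; the grasp point (between the pads) lies 19 mm behind it; z points along the fingers, y is the line along which they close (so a half turn about z gives the same grasp; the last joint's range is limited). The gripper opens to 91 mm and grips with 3 to 60 N. Pads are 32 mm wide; open, the fingers measure 118 mm over their backs; the gripper's body (76 mm by 178 mm) begins 60 mm behind the grasp point.
Start: joints at [-73.682, 18.312, 89.639, -0, 72.044, -1.146], TCP at [172.562, -548.512, 213.976] pointing down, gripper open.
Joint ranges: [-177.97, 177.97], [-48.28, 115.42], [12.27, 149.76], [-77.06, 257.06], [2.81, 150.46], [-146.56, 146.56]. Speed limits (degrees/s): [147.25, 147.25, 180, 180, 180, 180].

INTERFACE

Orientations are given as [roll, pitch, yaw] about the fixed x, y, z axes, in that order (R = Rz(yaw) Ry(pitch) Rx(roll)).
In Python, from workcell import env, imaging, telemetry gives the robot as it stands (env), with the cameras (imaging) and the readings (telemetry).
- The arm moves only by the tool tcp_steps, called after "Request:" as name(argument=value, ...) on one line, values as JSON. Schema: {"type":"object","properties":{"deltas":{"type":"array","items":{"type":"object","properties":{"sx":{"type":"number"},"sy":{"type":"number"},"sz":{"type":"number"},"ax":{"type":"number"},"ay":{"type":"number"},"az":{"type":"number"}},"additionalProperties":false},"minItems":1,"maxItems":8},"jaw":{"type":"number"},"squeeze":{"type":"number"},"only":{"type":"string"},"quiet":{"type":"boolean"},"lines":{"type":"string"}},"required":["deltas"],"additionalProperties":false}. deltas is a list of rows, 1 to 8 of them, each an object with the fields sx, sy, sz (the shift in shares of the most that a row can go, 1 being 50 mm), ax, ay, az (a rotation vector in a scale on which 1.0 is 90 degrees); a field left out counts as zero; each row shifts and turns the commanded pose from where the row before left it, along the tool's axes as they then stand; what a row does not reach is not made up. A row lasts 1/10 s, in which the tool goes at most 50 mm and 8.59 degrees, less where a joint would pass 70% of its speed; a pose out of reach is approached as far as the arm can. jaw is the finger opening in mm, set as the call begins (left out keeps the last). The fingers move at their own pace and stop on an object; squeeze is the grip in N (left out, the last holds). Time passes only in rows, so rows that do not move let the fingers close. The tool returns the time, the measured TCP pose, the force, the opening and the grip force at its end. only (a regular expression) keeps the lines of the reply that match it, lines (a string "A,B") keeps lines A to B, and quiet returns only ok. Shift and turn numbers lie between -1 and 1, and a call with a number outside is refused. Input that does not fit is refused with a message, and nothing moves.
- telemetry.state(): the state, without advancing time (a new reading comes with each control period).
- imaging.grab_frame(name): name is "scene" or "top" or "wrist"; returns the picture (480x640x3 uint8, blue, green, red); there is no depth.
- imaging.camera_model(name): a dict with "fx", "fy", "cx", "cy" (pixels), "T" (4x4, takes a point from camera to world coordinates). Camera axes: x right, y up, looking along -z (the intrinsics and any distortion apply to the point x, -y, -z); pixel columns grow to the right and rows downward; lengths in mm; the calibration is good to about 2 mm. The wrist camera is an equidistant fisheye: a pixel r from the principal point sees the ray r / f radians off the axis. A picture is of the moment at which its call begins: read the wrist's pose just before it. camera_model takes no time and is no camera call; for the wrist camera it gives the pose at the moment of the call.
- env.job_done(): hands the job in; it is judged then, once.
The state is a dict: "time_s": time; "qpos": joint angles; "qvel": joint speeds; "effort": joint torques, N m; "ee_pos": TCP position; "ee_rot": TCP orientation; "force": force on the tool from outside, world axes, zero at the start; "torque": the same for the moment, N m; "gripper_width": finger opening in mm; "gripper_force": force on a finger pad.
Only numpy, scipy, OpenCV 4.12 (cv2) and the standard library are available. Lean on these libraries where they do the work, as an engineer would, in place of code of your own. Each camera call takes 0.05 s, during which the arm holds its last target. There are 200 camera calls.

TASK

Set the sliding length stop of the plywood sawing jig to the yellow marker clip: squeeze its red release paddle in and keep it held in while you slide the stop along its rail, until the stop's white index line is level with the middle of the yellow clip. Then let go, so that the paddle springs out and the stop is locked there; the blue clip marks another job's length.

Things in the scene. Friction and masses are not known exactly. Their poses are not given: they have to be found in the camera images.
- stop_grip (a point): Sliding length stop: centre of its upright black tower, 64 mm above the table; tower 40 (x) x 34 (y) x 48 mm tall, top 88 mm above the table. y runs along the rail, z up; the red paddle is on the -x side (towards the robot), a steel blade reaches 69 mm out on the +x side, top 38 mm above the table. A white index line marks the middle of the grey saddle (52 x 50 mm) below, on its -x face.
- release (a joint): Travel of the stop's red paddle along +x into the tower, m: 0 out (locked), 0.006 fully in; brake off from 0.003. 26 mm wide, 32 tall, centred at stop_grip's height, 8 mm proud: tower and paddle measure 48 mm across, 42 when in. Spring 7 N, 10 N fully in; a pinch of 15 to 25 N along stop_grip's x from above holds it in and carries the stop.
- yellow_clip: Yellow plastic marker clip, 28 x 14 mm (14 along the rail), 14 mm high, fixed on the board. Origin: middle of its underside, 12 mm above the table, 47 mm from the rail's middle line on the robot's side; axes parallel to stop_grip's. It marks the wanted place of the stop, 40 to 120 mm along the rail from the stop's start, to either side. A blue clip of the same shape is another job's mark.
- jig: Plywood board, 135 x 340 x 12 mm, fixed to the table, turned up to 0.35 rad; origin on the table below the middle of its aluminium rail, y along the rail, x away from the robot. The stop slides only along y, at most 115 mm either way from this origin. Paddle out: a brake holds it against some 25 N; paddle in: it slides with about 1 N and stays where it is let go.

How it is judged:
By the outcome, as a careful person would: the job done as asked, in the order asked, and still so for the second after the job is handed in, with the robot touching nothing.
It also fails if it takes over 32 s, if anything falls off the work surface, if the arm or the gripper's body presses on something with over 40 N, if the wrist force passes 120 N, or if a joint passes its speed limit or range.

## Working session

There is one attempt and no reset: what is moved stays moved. The work goes in short steps, Python scripts to look and compute and a tool call to move; the robot and the scene stay as the last step left them, time stands still between calls to the robot, and variables do not carry over. Pictures are saved under pics/ and viewed, at most 10 in all, crops included, and the job is handed in when it is done.

```bash
mkdir -p pics; ls; python3 - <<'E'
from workcell import env, imaging, telemetry
import cv2,numpy as np
for n in("scene","top"):
    f=imaging.grab_frame(n);cv2.imwrite(f"pics/{n}0.png",f)
    m=imaging.camera_model(n);print(n,{k:(np.round(v,3).tolist() if k=="T" else v) for k,v in m.items()})
print(telemetry.state())
E
```

```text
pics
workcell.py
scene {'fx': 613.4077365007527, 'fy': 613.4077365007527, 'cx': 320.6767402044479, 'cy': 242.95144690284764, 'T': [[-0.7, 0.38, -0.604, -2.816], [-0.714, -0.361, 0.6, 496.736], [0.01, 0.852, 0.524, 536.357], [0.0, 0.0, 0.0, 1.0]]}
top {'fx': 518.6629233607575, 'fy': 518.6629233607575, 'cx': 323.2683677521941, 'cy': 243.79815154613974, 'T': [[0.025, 0.988, -0.154, 369.763], [-1.0, 0.022, -0.023, -24.986], [-0.019, 0.155, 0.988, 919.186], [0.0, 0.0, 0.0, 1.0]]}
{'time_s': 0.1, 'qpos': array([-7.36826895e+01,  1.83478727e+01,  8.96992946e+01, -8.32413373e-04,
        7.20418457e+01, -1.14554837e+00]), 'qvel': array([ 0.07669176, -0.16037366, -0.11029856,  0.09283136,  0.00598623,
       -0.06913663]), 'effort': array([ 2.90507487e-04, -4.13332558e+01, -2.32508701e+01,  7.28284079e-02,
        4.21191263e-02, -5.82804614e-05]), 'ee_pos': array([ 172.42678831, -548.07792943,  213.20621525]), 'ee_rot': array([-1.79910989e+02, -9.88268862e-04,  1.74631154e+01]), 'force': array([-0.26962511,  0.21299467,  0.26581925]), 'torque': array([-0.03366541, -0.06426225, -0.05954868]), 'gripper_force': 0.0, 'gripper_width': 91.45434033832538}
```

View pics/scene0.png

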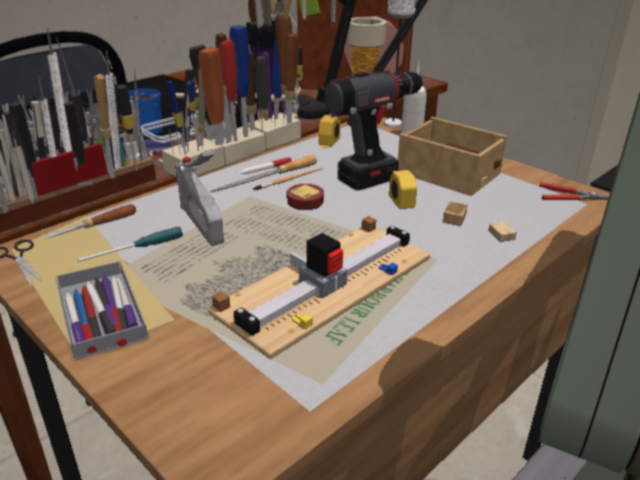

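View pics/top0.png

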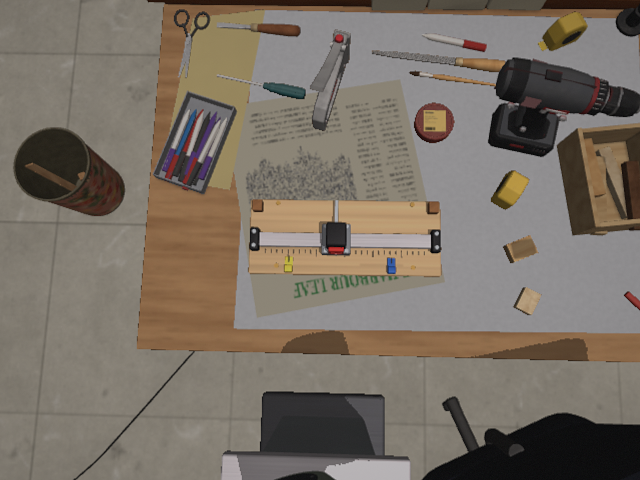

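The scene view shows the tower at (323,253) with its paddle at (335,260), the yellow clip at (302,321) and the blue one at (389,268). In the top view the tower is at (337,233), yellow at (289,264) and blue at (391,265). I'll enlarge both.

```bash
python3 - <<'E'
import cv2
a=cv2.imread("pics/scene0.png")[215:365,205:435];cv2.imwrite("pics/sc.png",cv2.resize(a,None,fx=3.4,fy=3.4,interpolation=2))
a=cv2.imread("pics/top0.png")[190:290,245:445];cv2.imwrite("pics/tc.png",cv2.resize(a,None,fx=4,fy=4,interpolation=2))
E
```

```text
(no output)
```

View pics/sc.png

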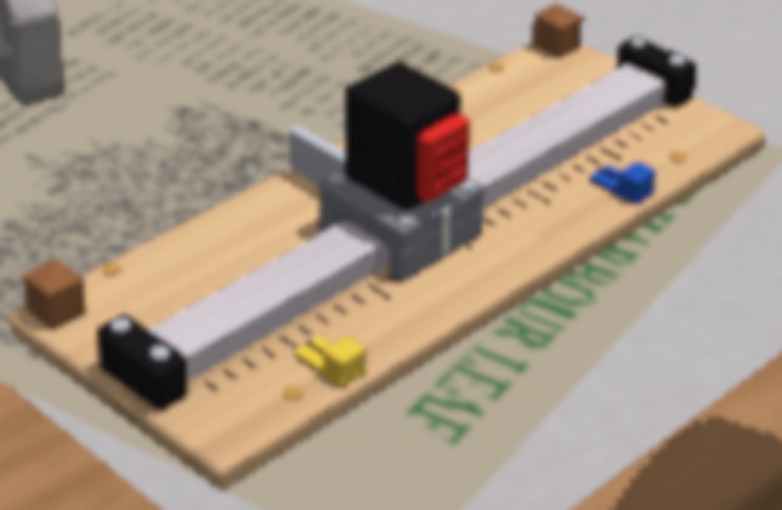

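View pics/tc.png

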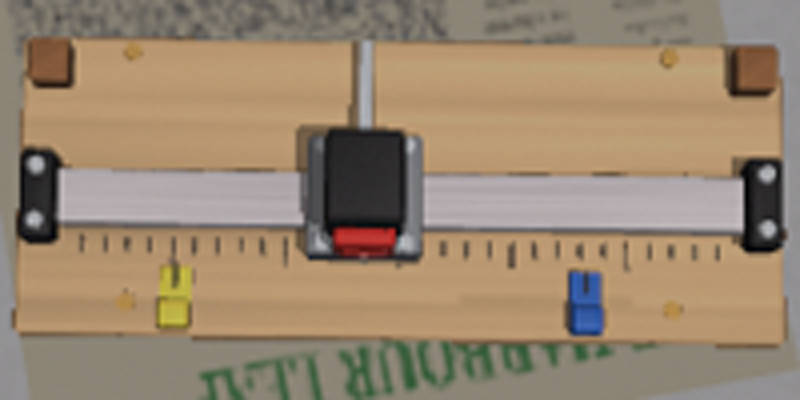

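```bash
cat > h.py <<'E'
from workcell import env, imaging, telemetry
import numpy as np
M={n:imaging.camera_model(n) for n in("scene","top")}
off={"scene":(205,215,3.4),"top":(245,190,4)}
def ray(n,c):
    x0,y0,s=off[n];m=M[n];u=(c[0]+.5)/s-.5+x0;v=(c[1]+.5)/s-.5+y0
    d=np.array([(u-m["cx"])/m["fx"],-(v-m["cy"])/m["fy"],-1]);T=np.array(m["T"])
    d=T[:3,:3]@d;return T[:3,3],d/np.linalg.norm(d)
def plane(n,c,z):
    o,d=ray(n,c);return o+d*(z-o[2])/d[2]
def tri(a,b):
    o,d=ray("scene",a);p,e=ray("top",b)
    s,t=np.linalg.lstsq(np.c_[d,-e],p-o,rcond=None)[0]
    return (o+s*d+p+t*e)/2,np.linalg.norm(o+s*d-p-t*e)
E
python3 - <<'E'
from h import *
np.set_printoptions(precision=1,suppress=True)
for k,a,b in [("towertop",(406,93),(365,178)),("yblocktop",(347,347),(174,312)),("bblocktop",(638,170),(587,318)),
 ("scrL-far",(121,325),(36,163)),("scrL-near",(159,352),(35,219)),("scrR-far",(637,43),(767,174)),("scrR-near",(677,61),(767,229)),("cornNL",(222,475),(15,332)),("cornNR",(765,133),(785,345)),("ytip",(303,352),(174,266))]:
    p,e=tri(a,b);print(k,p,round(e,1))
print("board plane top:",*[plane("top",c,12) for c in((25,38),(783,45),(15,332),(785,345))])
for c in((327,128),(405,130),(403,228),(325,224)):print("tower",plane("top",c,88))
for c in((347,90),(400,63),(462,97),(415,122)):print("towerS",plane("scene",c,88))
E
```

```text
towertop [516.6 -26.1  84.5] 0.1
yblocktop [466.2  55.3  24.7] 0.3
bblocktop [ 467.7 -123.4   25.2] 0.3
scrL-far [529.1 117.   33.3] 0.2
scrL-near [504.9 116.8  33.6] 1.2
scrR-far [ 531.7 -199.4   32.8] 1.0
scrR-near [ 507.3 -199.3   33.3] 0.5
cornNL [457.7 127.    8.4] 0.3
cornNR [ 460.4 -211.     9.2] 1.9
ytip [488.7  57.7  10.4] 0.8
board plane top: [590.  128.1  12. ] [ 593.7 -211.5   12. ] [457.3 126.3  12. ] [ 459.4 -211.    12. ]
tower [536.4 -10.1  88. ]
tower [536.3 -42.   88. ]
tower [495.8 -41.9  88. ]
tower [496.7 -10.3  88. ]
towerS [531.   -6.1  88. ]
towerS [531.4 -37.3  88. ]
towerS [494.5 -36.5  88. ]
towerS [494.2  -9.   88. ]
```

The triangulated heights come out about 3 mm low but match the text. The stop is at about (516.5, -26), the yellow clip at y≈56, and the jig yaw is about +0.45°. I'll turn the tool to yaw 90.45 and then travel high.

The manual's scale: shifts go in shares of 50 mm and turns go in shares of 90 degrees. Converting my numbers, -8.5 degrees / 90 = -0.0944.

Request:
tcp_steps(deltas=[{"az": -0.0944}, {"az": -0.0944}, {"az": -0.0944}, {"az": -0.0944}, {"az": -0.0944}, {"az": -0.0944}, {"az": -0.0944}, {"az": -0.0944}], jaw=85)

```text
time_s: 0.9
ee_pos: [172.5, -548.2, 213.5]
ee_rot: [-180.0, -0.1, 85.8]
force: [-0.2, -0.2, -0.3]
gripper_width: 84.8
gripper_force: 0.0
```

Request:
tcp_steps(deltas=[{"sx": 0.6, "sy": 0.4, "az": -0.0556}, {"sx": 0.8, "sy": 0.5}, {"sx": 0.8, "sy": 0.5}, {"sx": 0.8, "sy": 0.5}, {"sx": 0.8, "sy": 0.5}, {"sx": 0.8, "sy": 0.5}, {"sx": 0.8, "sy": 0.5}, {"sx": 0.8, "sy": 0.5}])

```text
time_s: 1.7
ee_pos: [368.0, -236.9, 213.8]
ee_rot: [-180.0, -0.0, 90.4]
force: [1.0, -0.7, -0.0]
gripper_width: 85.0
gripper_force: 0.0
```

In the tool's units: 35 mm is 0.7, 25 mm is 0.5.

Request:
tcp_steps(deltas=[{"sx": 0.7, "sy": 0.5}, {"sx": 0.7, "sy": 0.5}, {"sx": 0.7, "sy": 0.5}, {"sx": 0.7, "sy": 0.5}, {"sx": 0.7, "sy": 0.5}, {"sx": 0.7, "sy": 0.4}, {}, {}])

```text
time_s: 2.5
ee_pos: [510.6, -27.1, 213.3]
ee_rot: [-179.9, 0.0, 90.6]
force: [-0.5, -0.2, 0.7]
gripper_width: 85.4
gripper_force: 0.0
```

```bash
python3 - <<'E'
from workcell import env, imaging, telemetry
import cv2,numpy as np,json
m=imaging.camera_model("wrist");f=imaging.grab_frame("wrist");cv2.imwrite("pics/w1.png",f)
m={k:np.array(v).tolist() for k,v in m.items()};json.dump(m,open("w1.json","w"));print(m)
E
```

```text
{'fx': 371.64829954431775, 'fy': 371.64829954431775, 'cx': 320.53718067292635, 'cy': 236.83739636504322, 'T': [[0.9999412881222818, -0.010823355682181535, -0.0005246714466954061, 510.34624408663865], [0.010570921428557924, 0.9636845497988392, 0.26683392606480527, 48.0421416951382], [-0.00238242072297136, -0.26682380600460615, 0.9637423829119031, 385.28549374485294], [0.0, 0.0, 0.0, 1.0]]}
```

View pics/w1.png

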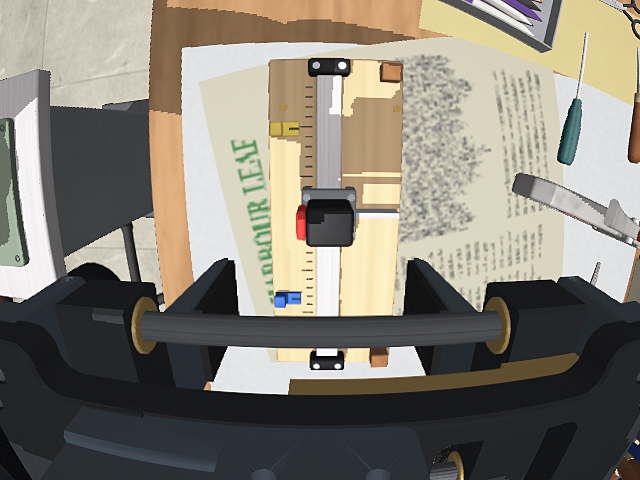

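The wrist view shows the yellow clip at (284,129) with its tip at (299,129), the tower top spanning about (307–354, 200–246), and the saddle's +y edge at row ~190.

```bash
cat >> h.py <<'E'
import json
def wplane(fn,u,v,z):
    m=json.load(open(fn));T=np.array(m["T"]);x=u-m["cx"];y=v-m["cy"];r=np.hypot(x,y);t=r/m["fx"]
    d=T[:3,:3]@np.array([x/r*np.sin(t),-y/r*np.sin(t),-np.cos(t)]);o=T[:3,3];return o+d*(z-o[2])/d[2]
E
python3 - <<'E'
from h import *
np.set_printoptions(precision=1,suppress=True)
for k,u,v,z in [("yblock",278,129,26),("ytip",299,129,17),("bblock",281,299,26),("TL",309,199,88),("TR",354,200,88),("BL",307,246,88),("BR",353,246,88),("capTL",318,66,33),("capTR",341,66,33)]:
    print(k,wplane("w1.json",u,v,z))
import cv2
f=cv2.imread("pics/w1.png")[100:270,230:420];cv2.imwrite("pics/w1c.png",cv2.resize(f,None,fx=3.5,fy=3.5,interpolation=2))
E
```

```text
yblock [468.7  55.3  26. ]
ytip [488.3  55.3  17. ]
bblock [ 469.1 -120.7   26. ]
TL [500.8  -2.6  88. ]
TR [537.4  -2.9  88. ]
BL [499.3 -42.3  88. ]
BR [537.8 -41.9  88. ]
capTL [506.4 115.6  33. ]
capTR [527.9 116.   33. ]
```

View pics/w1c.png

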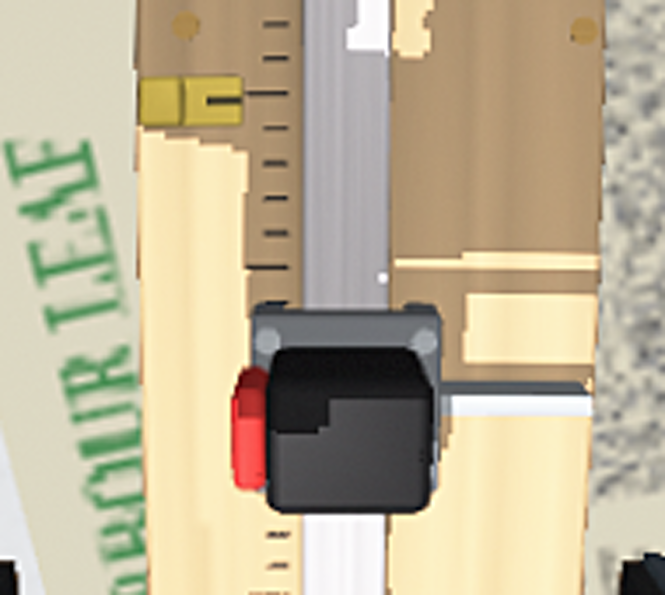

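In the tool's units: 30 mm is 0.6, 20 mm is 0.4.

Request:
tcp_steps(deltas=[{"sx": 0.02, "sy": 0.12, "sz": 0.14}, {"sz": 0.6}, {"sz": 0.6}, {"sz": 0.6}, {"sz": 0.6}, {"sz": 0.4}, {}, {}])

```text
time_s: 3.35
ee_pos: [517.0, -27.4, 67.1]
ee_rot: [-180.0, 0.0, 90.4]
force: [-0.1, -0.3, 0.1]
gripper_width: 84.7
gripper_force: 0.0
```

```bash
python3 - <<'E'
from workcell import env, imaging, telemetry
import cv2,numpy as np,json
m=imaging.camera_model("wrist");f=imaging.grab_frame("wrist");cv2.imwrite("pics/w2.png",f)
json.dump({k:np.array(v).tolist() for k,v in m.items()},open("w2.json","w"))
E
```

```text
(no output)
```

View pics/w2.png

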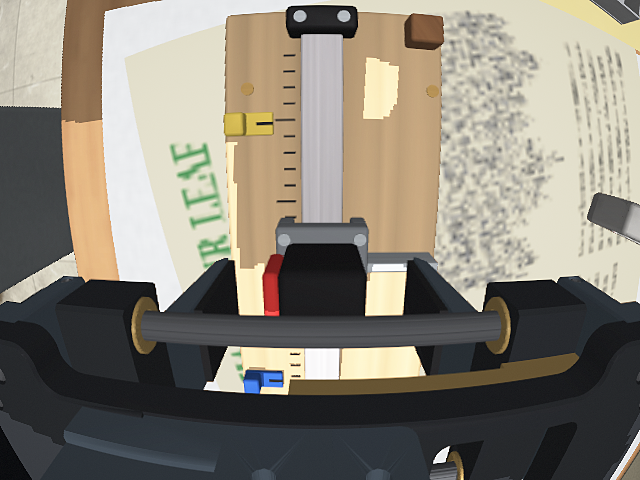

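The tower and paddle (264–368 px across) sit well between the open fingers (235–405), with the yellow clip at (250,124) and the saddle's top +y edge at row ~225. Now I'll descend the last 21 mm and close at 20 N.

In the tool's units: 11 mm is 0.22, 10 mm is 0.2.

```bash
python3 - <<'E'
from h import *
np.set_printoptions(precision=1,suppress=True)
for k,u,v,z in [("yblock",235,124,26),("ytip",272,123,17),("saddle+yL",280,225,40),("saddle+yR",364,224,40),("screwL",284,240,41),("screwR",360,240,41)]: print(k,wplane("w2.json",u,v,z))
E
```

```text
yblock [467.3  55.7  26. ]
ytip [487.8  56.   17. ]
saddle+yL [494.5  -0.7  40. ]
saddle+yR [540.9   0.2  40. ]
screwL [496.6  -9.   41. ]
screwR [538.9  -8.7  41. ]
```

Request:
tcp_steps(deltas=[{"sx": 0.02, "sz": 0.2}, {"sz": 0.22}, {}, {}])

```text
time_s: 3.8
ee_pos: [516.7, -25.5, 45.6]
ee_rot: [-180.0, 0.0, 90.5]
force: [-0.2, 0.1, -0.2]
gripper_width: 84.9
gripper_force: 0.0
```

Request:
tcp_steps(deltas=[{}, {}, {}, {}, {}, {}, {}, {}], jaw=36, squeeze=20)

```text
time_s: 4.6
ee_pos: [516.6, -25.6, 45.9]
ee_rot: [-180.0, 0.0, 90.5]
force: [-0.8, -0.4, 1.3]
gripper_width: 41.9
gripper_force: 20.0
```

The opening is 41.9 mm, so the paddle is fully in. I need about 81 mm of travel, so I'll slide 75 gently and then look.

In the tool's units: 15 mm is 0.3, 10 mm is 0.2.

Request:
tcp_steps(deltas=[{"sx": 0.1}, {"sx": 0.2}, {"sx": 0.3}, {"sx": 0.3}, {"sx": 0.3}, {"sx": 0.2}, {"sx": 0.1}, {}])

```text
time_s: 5.4
ee_pos: [516.0, 50.6, 45.9]
ee_rot: [-180.0, -0.0, 90.5]
force: [-2.7, 1.0, 1.7]
gripper_width: 41.8
gripper_force: 20.0
```

Request:
tcp_steps(deltas=[{}, {}])

```text
time_s: 5.6
ee_pos: [516.1, 49.2, 45.9]
ee_rot: [-180.0, -0.0, 90.4]
force: [-3.5, 1.1, 2.3]
gripper_width: 42.2
gripper_force: 20.0
```

```bash
python3 - <<'E'
from workcell import env, imaging, telemetry
import cv2,numpy as np,json
m=imaging.camera_model("wrist");f=imaging.grab_frame("wrist");cv2.imwrite("pics/w3.png",f)
json.dump({k:np.array(v).tolist() for k,v in m.items()},open("w3.json","w"))
g=imaging.grab_frame("scene");cv2.imwrite("pics/s3.png",g);cv2.imwrite("pics/t3.png",imaging.grab_frame("top"))
a=cv2.resize(f[170:290,190:390],None,fx=3,fy=3,interpolation=2)
b=cv2.resize(g[245:345,215:365],None,fx=4,fy=4,interpolation=2)
b=cv2.resize(g[265:345,235:375],None,fx=600/140,fy=600/140,interpolation=2)
cv2.imwrite("pics/c3.png",np.vstack([a[:250],b[:340]]))
E
```

```text
(no output)
```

View pics/c3.png

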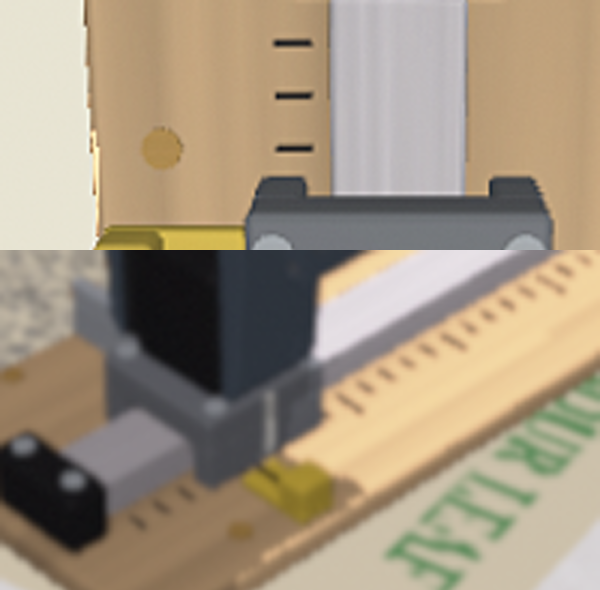

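The upper half of the crop (wrist) shows the saddle's +y edge past the clip. In the lower half (scene) the index line ends at about (268,452) in the composite, just short of the clip's black mark at (265–278, 472–482).

```bash
python3 - <<'E'
from h import *
np.set_printoptions(precision=1,suppress=True)
off["scene"]=(235,265,600/140)
def px(c,x):
    o,d=ray("scene",(c[0],c[1]-250));return o+d*(x-o[0])/d[0]
print("line top/bot",px((269,392),491.5),px((268,452),491.5))
for k,c,z in [("mark a",(258,465),17),("mark b",(278,480),17),("blk top L",(282,482),26),("blk top R",(328,480),26),("blk top back",(300,465),26),("blk top front",(310,492),26)]:
    print(k,plane("scene",(c[0],c[1]-250),z))
# wrist: saddle edge
print("saddle",wplane("w3.json",190+250/3,170+212/3,40),wplane("w3.json",190+548/3,170+212/3,40),"screw",wplane("w3.json",190+272/3,170+243/3,41))
E
```

```text
line top/bot [491.5  48.6  38.9] [491.5  49.3  15.4]
mark a [487.3  57.4  17. ]
mark b [477.4  58.   17. ]
blk top L [467.5  65.4  26. ]
blk top R [458.4  54.5  26. ]
blk top back [469.8  55.6  26. ]
blk top front [458.   62.5  26. ]
saddle [492.4  73.   40. ] [542.1  73.4  40. ] screw [496.1  67.9  41. ]
```

In the tool's units: 3 mm is 0.06, 2 mm is 0.04.

Request:
tcp_steps(deltas=[{"sx": 0.04}, {"sx": 0.06}, {"sx": 0.03}, {}, {}, {}])

```text
time_s: 6.35
ee_pos: [516.0, 56.2, 45.9]
ee_rot: [-180.0, -0.0, 90.5]
force: [-5.3, 0.9, 3.6]
gripper_width: 41.9
gripper_force: 20.0
```

```bash
python3 - <<'E'
from workcell import env, imaging, telemetry
import cv2,numpy as np
f=imaging.grab_frame("top");cv2.imwrite("pics/t4.png",f);g=imaging.grab_frame("scene")
a=cv2.resize(f[210:290,250:350],None,fx=6,fy=6,interpolation=2)[150:450]
b=cv2.resize(g[275:335,250:350],None,fx=6,fy=6,interpolation=2)[:300]
cv2.imwrite("pics/c4.png",np.vstack([a,b]))
print(telemetry.state()["ee_pos"])
E
```

```text
[516.01198515  56.1080074   45.90306406]
```

View pics/c4.png

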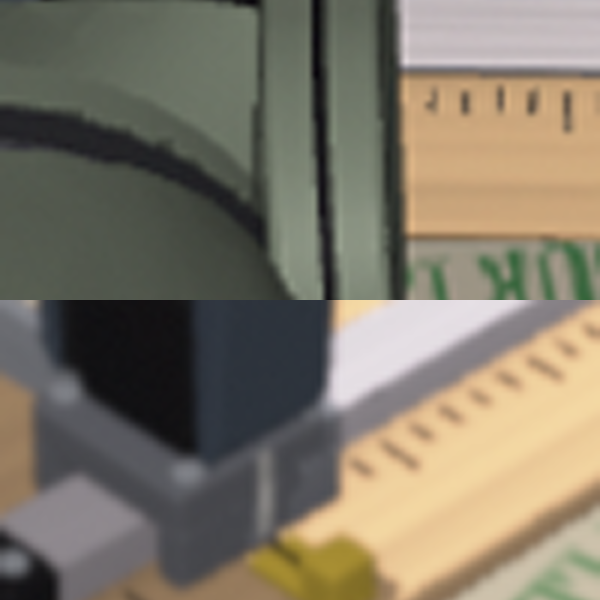

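In the scene half, the index line's bottom (262,535) lies on the extension of the clip's black mark (272,541)→(300,557), so the two are level. The top view is blocked by the arm. I'll release, retreat upward and check.

Request:
tcp_steps(deltas=[{}, {}, {}, {}, {}, {}], jaw=85)

```text
time_s: 7.05
ee_pos: [516.8, 55.9, 46.0]
ee_rot: [179.9, 0.0, 90.5]
force: [0.1, -0.2, 0.0]
gripper_width: 84.3
gripper_force: 0.0
```

Request:
tcp_steps(deltas=[{"sz": -0.2}, {"sz": -0.5}, {"sz": -0.8}, {"sz": -0.8}, {"sx": -0.6, "sz": -0.6}, {"sx": -0.8}, {"sx": -0.8}, {"sx": -0.8}])

```text
time_s: 7.85
ee_pos: [517.6, -95.4, 192.3]
ee_rot: [179.9, 0.0, 90.5]
force: [0.4, 0.3, 0.6]
gripper_width: 84.9
gripper_force: 0.0
```

Request:
tcp_steps(deltas=[{"sx": -0.8}, {"sx": -0.6}, {}, {}])

```text
time_s: 8.25
ee_pos: [517.9, -164.3, 191.4]
ee_rot: [180.0, -0.0, 90.4]
force: [-0.1, 0.3, -0.1]
gripper_width: 84.7
gripper_force: 0.0
```

```bash
python3 - <<'E'
from workcell import env, imaging, telemetry
import cv2,numpy as np,json
f=imaging.grab_frame("top");g=imaging.grab_frame("scene")
a=cv2.resize(f[210:290,250:350],None,fx=6,fy=6,interpolation=2)[60:390]
b=cv2.resize(g[245:335,250:350],None,fx=6,fy=6,interpolation=2)[160:420]
cv2.imwrite("pics/c5.png",np.vstack([a,b]));cv2.imwrite("pics/t5.png",f)
E
```

```text
(no output)
```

View pics/c5.png

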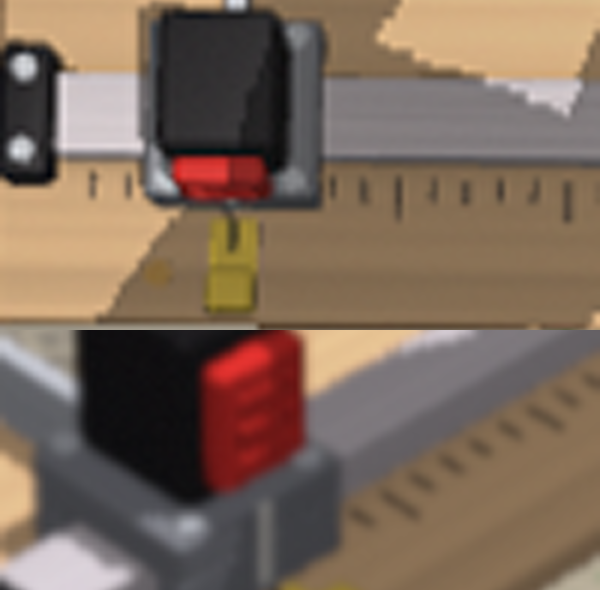

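The paddle is out again. In the top view the saddle spans columns 148–321, and the clip spans 207–259 with its mark at 233. A quick numeric check follows.

```bash
python3 - <<'E'
from h import *
np.set_printoptions(precision=1,suppress=True)
off["top"]=(250,210,6)
P=lambda c,z:plane("top",(c[0],c[1]+60),z)
for k,c,z in [("sadL",(146,180),40),("sadR",(321,180),40),("blade",(236,4),38),("towL",(160,80),88),("towR",(291,80),88),("clipblk",(231,270),26),("clipL",(206,290),26),("clipR",(255,290),26),("mark",(233,235),17)]:print(k,P(c,z))
E
```

```text
sadL [495.2  79.6  40. ]
sadR [496.4  29.5  40. ]
blade [547.5  55.8  38. ]
towL [515.9  71.1  88. ]
towR [516.7  35.5  88. ]
clipblk [471.5  55.6  26. ]
clipL [465.5  62.6  26. ]
clipR [465.9  48.4  26. ]
mark [482.8  56.2  17. ]
```

```bash
python3 -c "
from workcell import env, imaging, telemetry
print(env.job_done())"
```

```text
the job is handed in; nothing more can be done
None
```

The stop is set at the yellow clip: its index line measured level with the clip's middle to within about 1 mm. The paddle is out, so the stop is locked; the gripper is clear of it, and I handed the job in at about 8 s.

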